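Switch on the red-guarded supply

ROBOT

A 6-joint arm with a two-finger parallel gripper is mounted at the origin on a cart in front of the work surface, level with it; the furniture and walls round the work are solid. World frame = base frame: x ahead of the robot, y to its left, z up, the work surface at z = 0. Lengths are in mm, angles in degrees, forces in N, time in s.
With the tool pointing down it reaches from about 375 to 825 mm from the base axis. Payload 5.5 kg.
Tool frame: the origin (TCP) lies on the mounting face of the last link; the fingertips stand 173 mm ahead of it and the grasp point (between the pads) lies 155 mm ahead of it (ctrl.grip_point_offset is the distance from the TCP to the grasp point, in mm); z points along the fingers, y is the line along which they close (so a half turn about z gives the same grasp; the last joint's range is limited). The gripper opens to 85 mm and grips with 20 to 120 N. Pads are 22 mm wide; open, the fingers measure 114 mm over their backs; the gripper's body (76 mm by 85 mm) begins 54 mm behind the grasp point. The pads swing forward as they close: fully open they stand 13 mm farther back than shut.
Start: joints at [74.771, 17.962, -2.699, 69.339, 0, 90], TCP at [157.606, 578.927, 404.699] pointing down, gripper open.
Joint ranges: [-152.73, 152.73], [-39.44, 99.34], [-58.76, 71.6], [-118.89, 123.64], [-81.53, 83.1], [-180, 180]. Speed limits (degrees/s): [136.94, 136.94, 172.46, 180, 180, 180].

INTERFACE

Orientations are given as a 3x3 rotation matrix whose columns are the frame's x, y, z axes.
In Python, from bench import ctrl, capture, models gives the robot as it stands.
- The arm moves only by the shell command python3 -m pendant 'ROWS' [FORCE]. ROWS is JSON, a list of rows, each an object with "hand": the closure, from 0 (fully open) to 1 (shut); "delta_pos": the shift along the tool's x, y, z in mm, a list of three; "turn": the turn about the tool's z in rad. A call has 1 to 12 rows; each row shifts and turns the commanded pose from where the row before left it, along the tool's axes as they then stand; what a row does not reach is not made up. A row lasts 1/12 s, in which the tool goes at most 41.7 mm and 7.16 degrees, less where a joint would pass 70% of its speed; a pose out of reach is approached as far as the arm can. A call with a gripper value outside its range is refused whole. The fingers move at their own pace and stop on an object; FORCE is the grip in N (left out, the last holds). Time passes only in rows, so rows that do not move let the fingers close. It gives the time, the measured TCP pose, the force, the opening and the grip force at its end, in the units of the state.
- ctrl.read_state(): the state, without advancing time (a new reading comes with each control period).
- capture(name): name is "scene" or "top" or "wrist"; returns a dict with "frame" (420x560x3 uint8, red, green, blue), "depth" (420x560 float32, mm along the optical axis (not along the pixel's ray), 0 where there is no reading), "intrinsics" (3x3 intrinsics, pixels), "k1" (the pictures are not rectified: a ray, as slopes to the right and down, at radius r is drawn at 1 + k1 r^2 times it, then the intrinsics apply), "camera_from_world" (4x4, takes a point from world to camera coordinates). Camera axes: x right, y down, z forward; pixel columns grow to the right and rows downward; lengths in mm; the calibration is good to about 2 mm. A picture is of the moment at which its call begins.
- ctrl.job_done(): hands the job in; it is judged then, once.
Trained networks look in a picture, given as the dict that the camera call returned (one of the last four; its "shot" number tells which), for a name from the list of things; names that differ only in an ending like _2 or _b are one class to them, and where a whole thing is asked for, a point or a joint stands for the part that bears it (a point fixed in the world has none). Each returns a list of dicts, best first, with "conf" (0 to 1); they miss things now and then, are a little off and sometimes report something else, mostly with a low value. They report only what shows in the picture. A call takes as long as a camera call. They do not tell look-alikes from the thing itself.
- models.spot_in(query, picture): "xy" ([column, row] in pixels, amid what is visible of it).
- models.regions_of(query, picture): "region" (420x560 bool, what is visible of it) and "xy" ([column, row] in pixels, amid what is visible of it).
The state is a dict: "time_s": time; "qpos": joint angles; "qd": joint speeds; "joint_torque": joint torques, N m; "position": TCP position; "tool_rot": TCP orientation; "ft_force": force on the tool from outside, world axes, zero at the start; "moment": the same for the moment, N m; "finger_gap": opening from 0.0 (shut) to 1.0 (fully open); "gripper_force": force on a finger pad.
Only numpy, scipy, OpenCV 4.12 (cv2) and the standard library are available. Lean on these libraries where they do the work, as an engineer would, in place of code of your own. Each camera call takes 0.05 s, during which the arm holds its last target. There are 200 camera calls.

TASK

Switch on the supply with the red guard using only the outside of the fingers, gripping nothing: push its hinged guard up and back until it rests open by itself, push the toggle beneath gently all the way over to on (away from the front of its box), then tip the guard forward so that it drops shut over the toggle. Leave the blue-guarded switch as it is, do not shove, tip or lift the switch boxes, and leave the other things on the worktop alone.

Things in the scene. Friction and masses are not known exactly. Their poses are not given: they have to be found in the camera images.
- red_pod: grey steel switch box standing loose on rubber feet, about 1.6 kg, body 116 (x) x 92 (y) x 38 mm, panel top 40 mm above the worktop; origin: centre of the underside; own -x is its front, +x its hinge side, z up. On its panel: a steel toggle under a red plastic hinged guard
- red_guard (a joint): red guard's hinge, rad: 0 = shut, 1.3 = fully back on its stop; positive = lip goes up and back to the box's +x. Axis along box y at box x 36, z 50 mm. 50 g, no spring: below about 0.9 rad it falls shut, beyond that it falls open and rests on the stop (lip then at box x 53, z 143). Shut, its flat top is at z 84, x -30 to 26, 66 mm wide; side cheeks 61 mm apart inside; front open
- red_toggle (a joint): toggle under the red guard, rad: 0 = off (leans to the box's front, -x), 0.84 = on (leans to the box's +x). Pivot on box x 0, y 0, z 42 mm; lever 31 mm long, 7 to 10 mm thick; stiff (about 1 N at its tip) and stays where it is left, so it must be pushed right over
- blue_pod: grey steel switch box standing loose on rubber feet, about 1.6 kg, body 116 (x) x 92 (y) x 38 mm, panel top 40 mm above the worktop; origin: centre of the underside; own -x is its front, +x its hinge side, z up. On its panel: a steel toggle under a blue plastic hinged guard
- blue_guard (a joint): blue guard's hinge, rad: 0 = shut, 1.3 = fully back on its stop; positive = lip goes up and back to the box's +x. Axis along box y at box x 36, z 50 mm. 50 g, no spring: below about 0.9 rad it falls shut, beyond that it falls open and rests on the stop (lip then at box x 53, z 143). Shut, its flat top is at z 84, x -30 to 26, 66 mm wide; side cheeks 61 mm apart inside; front open
- blue_toggle (a joint): toggle under the blue guard, rad: 0 = off (leans to the box's front, -x), 0.84 = on (leans to the box's +x). Pivot on box x 0, y 0, z 42 mm; lever 31 mm long, 7 to 10 mm thick; stiff (about 1 N at its tip) and stays where it is left, so it must be pushed right over
- red_lip (a point): middle of the front edge of the red guard's lip; moves with the guard (shut: box x -50, y 0, z 91 mm). The lip is 3 mm thick and 60 mm wide, flares up and forward from the flat top's front edge (x -30, z 84), and has free space beneath it down to the panel (z 40)
- red_tip (a point): free end of the toggle under the red guard; moves with the toggle (off: box x -13, z 70 mm; on: x +13, z 70 mm)
- petri_dish: low glass dish, 64 diameter x 18 mm; origin: centre of the underside; a bystander, to be left alone
- marker: white marker with green cap lying down, 12x135x13 mm; origin: centre of the underside; a bystander, to be left alone
- dropper: small amber dropper bottle, 48 diameter x 114 mm; origin: centre of the underside; a bystander, to be left alone
- beaker: glass beaker, 74 diameter x 99 mm; origin: centre of the underside; a bystander, to be left alone
- timer: small white timer standing up, 23x64x58 mm; origin: centre of the underside; a bystander, to be left alone
There are look-alikes about, which are no part of the job. Leave any turquoise look-alike of the blue_pod alone.

How it is judged:
By the outcome, as a careful person would: the job done as asked, in the order asked, and still so for the second after the job is handed in, with the robot touching nothing.
It also fails if it takes over 51 s, if anything falls off the work surface, if the arm or the gripper's body presses on something with over 40 N, if the wrist force passes 120 N, or if a joint passes its speed limit or range.

## Working session

There is one attempt and no reset: what is moved stays moved. The work goes in short steps, Python scripts to look and compute and a shell command to move; the robot and the scene stay as the last step left them, time stands still between calls to the robot, and variables do not carry over. Pictures are saved under pics/ and viewed, at most 10 in all, crops included, and the job is handed in when it is done.

```bash
mkdir -p pics; cat > h.py <<'E'
import numpy as np, cv2
from bench import ctrl, capture, models
def pts(c):
    K=c["intrinsics"];d=c["depth"];h,w=d.shape
    u,v=np.meshgrid(np.arange(w),np.arange(h))
    x=(u-K[0][2])/K[0][0];y=(v-K[1][2])/K[1][1]
    a,b=x.copy(),y.copy()
    for _ in range(8):
        s=1+c["k1"]*(a*a+b*b);a,b=x/s,y/s
    P=np.stack([a*d,b*d,d,np.ones_like(d)],-1)
    W=P@np.linalg.inv(c["camera_from_world"]).T
    W=W[...,:3];W[d==0]=np.nan
    return W
def save(c,n,box=None,sc=1):
    f=c["frame"][...,::-1]
    if box: f=f[box[1]:box[3],box[0]:box[2]]
    cv2.imwrite("pics/"+n,cv2.resize(np.ascontiguousarray(f),None,fx=sc,fy=sc))
E
python3 - <<'E'
from h import *
s=ctrl.read_state();print(s["tool_rot"],s["ft_force"],s["finger_gap"],ctrl.grip_point_offset)
ims=[]
for n in("scene","top"):
    c=capture(n);save(c,n+".png");W=pts(c)
    for q in["red_pod","red_guard","red_lip","red_tip","blue_pod","petri_dish","marker","dropper","beaker","timer"]:
        for r in models.regions_of(q,c)[:3]:
            p=W[r["region"]];p=p[~np.isnan(p[:,0])]
            if len(p): print(n,q,round(r["conf"],2),np.round(r["xy"]),np.percentile(p,[3,50,97],axis=0).round().tolist())
E
```

```text
[[-9.64888414e-01  2.62659796e-01 -4.24492059e-04]
 [ 2.62660138e-01  9.64886965e-01 -1.67232876e-03]
 [-2.96666783e-05 -1.72510779e-03 -9.99998512e-01]] [ 0.010009   -0.25655546  0.43525477] 0.9967082740618038 154.70000000000002
scene red_guard 0.68 [285. 225.] [[461.0, 65.0, 41.0], [502.0, 92.0, 87.0], [542.0, 129.0, 94.0]]
scene red_lip 0.89 [282. 228.] [[464.0, 65.0, 43.0], [504.0, 92.0, 87.0], [546.0, 133.0, 93.0]]
scene red_tip 0.16 [286. 227.] [[461.0, 65.0, 41.0], [503.0, 93.0, 87.0], [543.0, 132.0, 93.0]]
scene blue_pod 0.86 [157. 199.] [[388.0, 466.0, 6.0], [432.0, 491.0, 42.0], [493.0, 559.0, 92.0]]
scene petri_dish 0.92 [221. 261.] [[334.0, 156.0, 5.0], [361.0, 182.0, 19.0], [393.0, 214.0, 23.0]]
scene marker 0.62 [312. 308.] [[339.0, -143.0, -1.0], [375.0, -86.0, 11.0], [418.0, -43.0, 16.0]]
scene dropper 0.73 [271. 184.] [[668.0, 265.0, 4.0], [683.0, 282.0, 47.0], [710.0, 332.0, 105.0]]
scene beaker 0.6 [245. 170.] [[660.0, 354.0, 4.0], [681.0, 378.0, 68.0], [729.0, 422.0, 101.0]]
scene timer 0.98 [376. 320.] [[404.0, -268.0, 8.0], [410.0, -238.0, 44.0], [427.0, -206.0,
[... 469 characters left out ...]
536.0, 133.0, 94.0]]
top blue_pod 0.88 [138. 238.] [[392.0, 468.0, 18.0], [441.0, 501.0, 57.0], [503.0, 548.0, 92.0]]
top blue_pod 0.74 [213. 219.] [[466.0, 273.0, 27.0], [516.0, 320.0, 53.0], [582.0, 376.0, 92.0]]
top petri_dish 0.92 [254. 282.] [[338.0, 161.0, 14.0], [366.0, 187.0, 19.0], [395.0, 214.0, 23.0]]
top petri_dish 0.49 [212. 215.] [[466.0, 276.0, 29.0], [516.0, 320.0, 60.0], [583.0, 374.0, 92.0]]
top marker 0.49 [357. 287.] [[342.0, -139.0, 1.0], [378.0, -89.0, 11.0], [417.0, -39.0, 16.0]]
top beaker 0.91 [197. 152.] [[661.0, 358.0, 21.0], [697.0, 389.0, 61.0], [728.0, 421.0, 101.0]]
top timer 0.56 [415. 279.] [[406.0, -262.0, 15.0], [416.0, -229.0, 57.0], [428.0, -203.0, 62.0]]
```

View pics/scene.png

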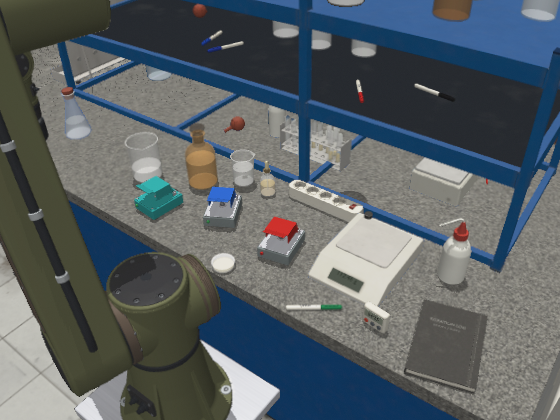

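View pics/top.png

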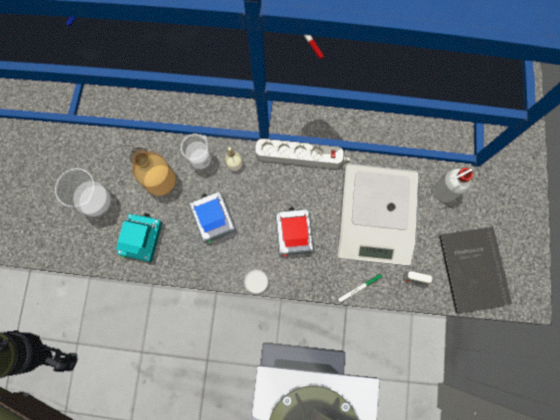

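```bash
python3 - <<'E'
from h import *
c=capture("top");W=pts(c)
g=models.regions_of("red_guard",c)[0];p=W[g["region"]]
def rect(p,n):
    r=cv2.minAreaRect(p[:,:2].astype(np.float32));print(n,len(p),np.round(r[0],1),np.round(r[1],1),round(r[2],2));
rect(p[(p[:,2]>80)],"guard top+lip")
t=p[(p[:,2]>82)&(p[:,2]<88.5)];rect(t,"flat");l=p[p[:,2]>89];rect(l,"lip");print(t.mean(0),l.mean(0),np.histogram(p[:,2],bins=range(36,100,3)))
q=W.reshape(-1,3);m=(abs(q[:,0]-500)<95)&(abs(q[:,1]-103)<95)&(q[:,2]>36)&(q[:,2]<47);rect(q[m],"panel")
m=(abs(q[:,0]-500)<95)&(abs(q[:,1]-103)<95)&(q[:,2]>36);rect(q[m],"all")
E
```

```text
guard top+lip 714 [499.  100.1] [77.7 66.1] 11.03
flat 497 [500.6 100.1] [72.3 66. ] 11.8
lip 167 [497.4  99.9] [74.6 64.9] 11.26
[504.77258231 101.47450374  86.13090089] [484.92428809  96.2240882   90.97296607] (array([  0,   3,   5,   0,   0,   3,   3,   0,   1,   1,   4,   2,   0,
         4,   5,  58, 270, 276,  86,  18,   2]), array([36, 39, 42, 45, 48, 51, 54, 57, 60, 63, 66, 69, 72, 75, 78, 81, 84,
       87, 90, 93, 96, 99]))
panel 620 [508.6 102.1] [115.9  91.2] 11.5
all 1407 [508.6 102.1] [115.9  91.2] 11.5
```

The red box centre is at about (508.6, 102.1), yaw 11.5°, with its front toward the robot. In the views it is at scene (282,240) and top (296,232), with the lip on the robot side. The space behind it is free. I'll close the fingers and move in front of it.

```bash
python3 -m pendant '[{"hand":1,"delta_pos":[-25,-27,0],"turn":0},{"hand":1,"delta_pos":[-25,-27,0],"turn":0},{"hand":1,"delta_pos":[-25,-27,0],"turn":0},{"hand":1,"delta_pos":[-25,-27,0],"turn":0},{"hand":1,"delta_pos":[-25,-27,0],"turn":0},{"hand":1,"delta_pos":[-25,-27,0],"turn":0},{"hand":1,"delta_pos":[-25,-27,0],"turn":0},{"hand":1,"delta_pos":[-25,-27,0],"turn":0},{"hand":1,"delta_pos":[-25,-27,0],"turn":0},{"hand":1,"delta_pos":[-25,-27,0],"turn":0},{"hand":1,"delta_pos":[-25,-27,0],"turn":0},{"hand":1,"delta_pos":[-25,-27,0],"turn":0}]' 20
python3 -m pendant '[{"hand":1,"delta_pos":[0,0,0],"turn":-0.1165},{"hand":1,"delta_pos":[0,0,0],"turn":-0.1165},{"hand":1,"delta_pos":[0,0,0],"turn":-0.1165},{"hand":1,"delta_pos":[0,0,0],"turn":-0.1165},{"hand":1,"delta_pos":[0,0,0],"turn":0},{"hand":1,"delta_pos":[0,0,0],"turn":0}]'
cat >> h.py <<'E'
Y=np.radians(11.5);O=np.array([508.6,102.1])
def st():
    s=ctrl.read_state();p=np.array(s["position"]);R=np.array(s["tool_rot"])
    tip=p+R[:,2]*173;d=tip[:2]-O
    u=np.array([np.cos(Y),np.sin(Y)]);v=np.array([-u[1],u[0]]);f=np.array(s["ft_force"])
    print("t",round(s["time_s"],2),"tip box",np.round([d@u,d@v,tip[2]],1),"toolx yaw",np.degrees(np.arctan2(R[1,0],R[0,0])).round(1),"F box",np.round([f[:2]@u,f[:2]@v,f[2]],2),"gap",round(s["finger_gap"],2))
E
python3 - <<'E'
from h import *
st()
c=capture("wrist");save(c,"w1.png");W=pts(c)
q=W.reshape(-1,3)
m=(abs(q[:,0]-500)<95)&(abs(q[:,1]-103)<75)&(q[:,2]>34)&(q[:,2]<100)
p=q[m];print(m.sum())
for lo,hi in((34,100),(81,100)):
  k=p[(p[:,2]>lo)&(p[:,2]<hi)];r=cv2.minAreaRect(k[:,:2].astype(np.float32));print(np.round(r[0],1),np.round(r[1],1),r[2])
E
```

```text
time_s: 2.2
position: [362.3, 185.8, 405.0]
tool_rot: [[-0.965, 0.262, 0.001], [0.262, 0.965, 0.0], [-0.001, 0.001, -1.0]]
ft_force: [1.8, 0.2, 0.4]
finger_gap: -0.004
gripper_force: 0.0
time_s: 2.7
position: [362.0, 187.5, 404.8]
tool_rot: [[-0.981, -0.196, 0.0], [-0.196, 0.981, 0.0], [-0.0, 0.0, -1.0]]
ft_force: [-0.5, -0.0, 0.5]
finger_gap: -0.001
gripper_force: 0.0
t 2.7 tip box [-126.6  112.9  231.8] toolx yaw -168.7 F box [-0.48  0.06  0.52] gap -0.0
5706
[499.4 100.5] [100.8  90.6] 11.686339378356934
[495.3  98.7] [76.6 66.8] 12.542537689208984
```

View pics/w1.png

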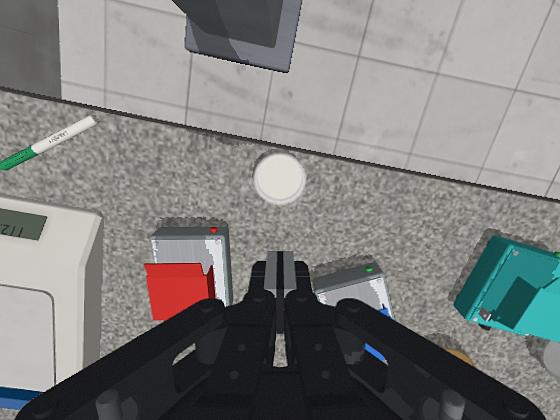

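The red guard is at (182,290) in the wrist view, with its lip facing the robot and a clear approach. The petri dish is below the hand at (280,178).

```bash
python3 -m pendant '[{"hand":1,"delta_pos":[-9,-28,0],"turn":0},{"hand":1,"delta_pos":[-9,-28,0],"turn":0},{"hand":1,"delta_pos":[-9,-28,0],"turn":0},{"hand":1,"delta_pos":[-9,-28.5,0],"turn":0},{"hand":1,"delta_pos":[0,0,30],"turn":0},{"hand":1,"delta_pos":[0,0,30],"turn":0},{"hand":1,"delta_pos":[0,0,30],"turn":0},{"hand":1,"delta_pos":[0,0,30],"turn":0},{"hand":1,"delta_pos":[0,0,30],"turn":0},{"hand":1,"delta_pos":[0,0,0],"turn":0},{"hand":1,"delta_pos":[0,0,0],"turn":0}]'
python3 - <<'E'
from h import *
st()
c=capture("scene");save(c,"s2.png",(200,150,380,290),4)
E
```

```text
time_s: 3.67
position: [418.7, 84.4, 254.0]
tool_rot: [[-0.98, -0.198, -0.004], [-0.198, 0.98, -0.001], [0.004, -0.0, -1.0]]
ft_force: [-0.3, 0.4, 0.5]
finger_gap: 0.001
gripper_force: 0.0
t 3.67 tip box [-92.3   0.5  81. ] toolx yaw -168.6 F box [-0.17  0.44  0.5 ] gap 0.0
```

View pics/s2.png

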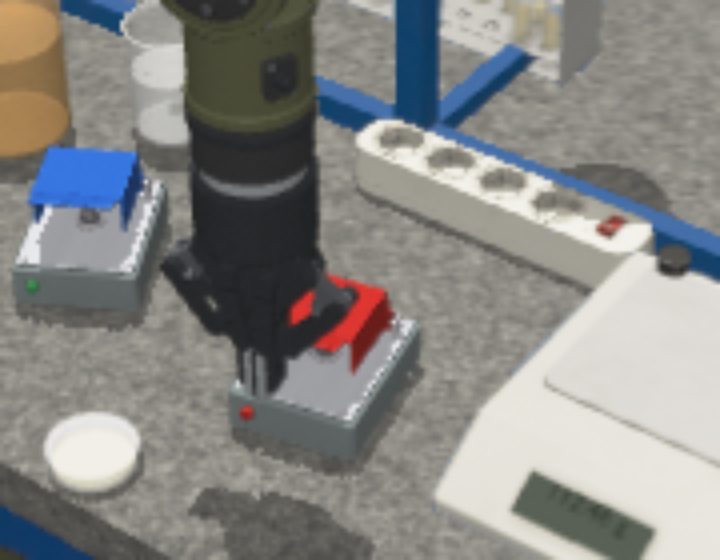

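```bash
python3 -m pendant '[{"hand":1,"delta_pos":[-8,0,2.5],"turn":0},{"hand":1,"delta_pos":[-8,-0.5,2.5],"turn":0},{"hand":1,"delta_pos":[-6,0,0],"turn":0},{"hand":1,"delta_pos":[-4,0,0],"turn":0},{"hand":1,"delta_pos":[-3,0,0],"turn":0},{"hand":1,"delta_pos":[0,0,0],"turn":0}]'
python3 -c "from h import *;st()"
python3 -m pendant '[{"hand":1,"delta_pos":[-2,0,0],"turn":0},{"hand":1,"delta_pos":[-2,0,-1],"turn":0},{"hand":1,"delta_pos":[-2,0,-3],"turn":0},{"hand":1,"delta_pos":[0,0,0],"turn":0}]'
python3 - <<'E'
from h import *
st()
c=capture("scene");save(c,"s3.png",(200,150,380,290),4)
E
```

```text
time_s: 4.22
position: [447.8, 89.6, 249.7]
tool_rot: [[-0.98, -0.199, -0.002], [-0.199, 0.98, -0.0], [0.002, 0.0, -1.0]]
ft_force: [-3.3, -0.2, 2.9]
finger_gap: 0.002
gripper_force: 1.6
t 4.22 tip box [-62.5  -0.1  76.7] toolx yaw -168.5 F box [-3.25  0.41  2.94] gap 0.0
time_s: 4.55
position: [450.8, 90.2, 252.9]
tool_rot: [[-0.98, -0.199, -0.009], [-0.199, 0.98, -0.002], [0.009, 0.0, -1.0]]
ft_force: [-11.9, -2.1, 6.4]
finger_gap: 0.001
gripper_force: 6.4
t 4.55 tip box [-60.5  -0.1  79.9] toolx yaw -168.5 F box [-12.12   0.31   6.36] gap 0.0
```

View pics/s3.png

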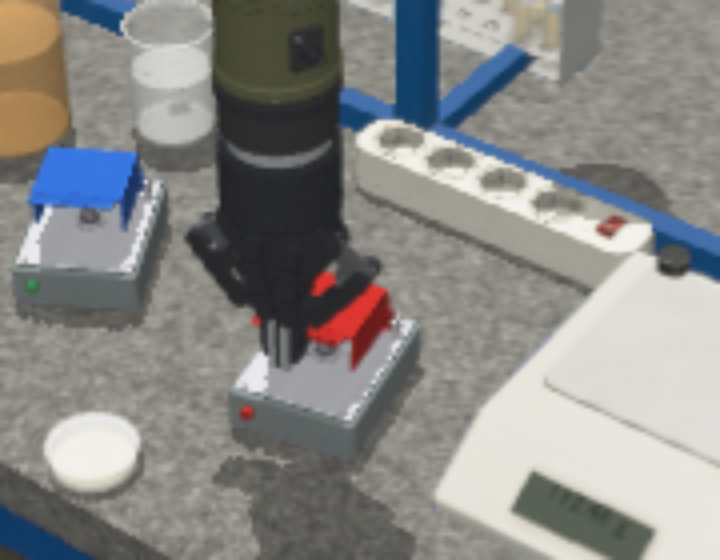

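Friction is resisting the horizontal push. I'll ease back and lead with upward motion, so the friction lifts the lip.

```bash
python3 -m pendant '[{"hand":1,"delta_pos":[2,0,-3],"turn":0},{"hand":1,"delta_pos":[0,0,-5],"turn":0},{"hand":1,"delta_pos":[-1,0,-5],"turn":0},{"hand":1,"delta_pos":[-2,0,-5],"turn":0},{"hand":1,"delta_pos":[0,0,0],"turn":0}]'
python3 - <<'E'
from h import *
st()
c=capture("scene");save(c,"s4.png",(200,150,380,290),4)
E
```

```text
time_s: 5.02
position: [456.2, 91.3, 273.3]
tool_rot: [[-0.98, -0.199, 0.003], [-0.199, 0.98, 0.001], [-0.003, -0.0, -1.0]]
ft_force: [-2.1, 0.2, 2.3]
finger_gap: 0.005
gripper_force: 1.2
t 5.02 tip box [-5.300e+01 -1.000e-01  1.003e+02] toolx yaw -168.5 F box [-1.98  0.56  2.25] gap 0.0
```

View pics/s4.png

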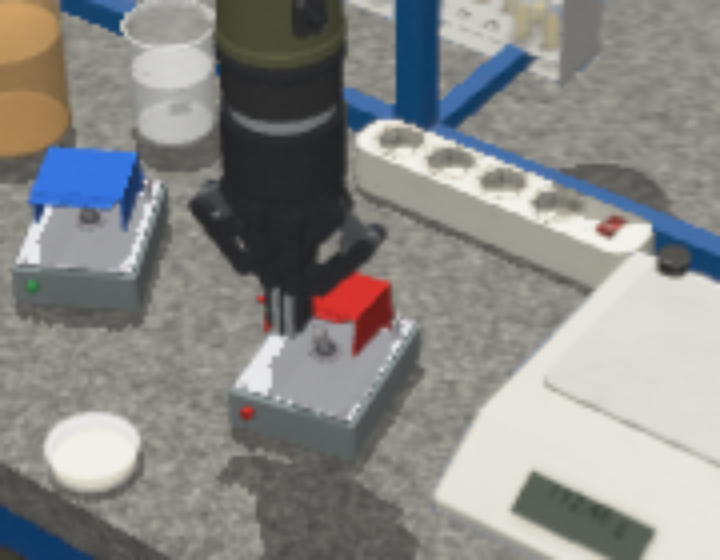

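The guard has started to rise, and the toggle is now visible at (325,340). I'll drive forward and rise less than the lip does, to regain overlap.

```bash
python3 -m pendant '[{"hand":1,"delta_pos":[-3,0,-0.5],"turn":0},{"hand":1,"delta_pos":[-3,0,-1.5],"turn":0},{"hand":1,"delta_pos":[-3,0,-1.5],"turn":0},{"hand":1,"delta_pos":[-3,0,-1.5],"turn":0},{"hand":1,"delta_pos":[0,0,0],"turn":0}]'
python3 -c "from h import *;st()"
```

```text
time_s: 5.48
position: [462.5, 92.6, 275.6]
tool_rot: [[-0.98, -0.199, -0.012], [-0.199, 0.98, -0.002], [0.012, 0.0, -1.0]]
ft_force: [-19.7, -3.8, 16.4]
finger_gap: 0.001
gripper_force: 10.4
t 5.48 tip box [-4.910e+01 -1.000e-01  1.026e+02] toolx yaw -168.5 F box [-20.09   0.19  16.41] gap 0.0
```

The lip sticks and slides little, so I'll retreat, restart with more overlap, and follow the lip's arc with z leading.

```bash
python3 -m pendant '[{"hand":1,"delta_pos":[4,0,-1],"turn":0},{"hand":1,"delta_pos":[6,0,0],"turn":0},{"hand":1,"delta_pos":[8,0,0],"turn":0},{"hand":1,"delta_pos":[12,0,0],"turn":0},{"hand":1,"delta_pos":[12,0,10],"turn":0},{"hand":1,"delta_pos":[0,0,14],"turn":0},{"hand":1,"delta_pos":[0,0,12],"turn":0},{"hand":1,"delta_pos":[0,0,0],"turn":0}]'
python3 - <<'E'
from h import *
st()
c=capture("top");W=pts(c);q=W.reshape(-1,3)
m=(abs(q[:,0]-515)<80)&(abs(q[:,1]-103)<80)&(q[:,2]>34)&(q[:,2]<47);r=cv2.minAreaRect(q[m][:,:2].astype(np.float32));print(np.round(r[0],1),np.round(r[1],1),r[2])
g=models.regions_of("red_guard",c)[0];p=W[g["region"]];p=p[p[:,2]>80];r=cv2.minAreaRect(p[:,:2].astype(np.float32));print(np.round(r[0],1),np.round(r[1],1),r[2],p[:,2].max())
save(c,"t5.png",(230,170,370,300),4)
E
```

```text
time_s: 6.15
position: [424.4, 84.9, 240.1]
tool_rot: [[-0.98, -0.199, -0.002], [-0.199, 0.98, -0.0], [0.002, -0.0, -1.0]]
ft_force: [-1.2, -0.7, 0.8]
finger_gap: 0.002
gripper_force: 0.0
t 6.15 tip box [-86.3  -0.1  67.1] toolx yaw -168.5 F box [-1.31 -0.47  0.81] gap 0.0
[447.6 134.7] [0. 0.] 0.0Traceback (most recent call last):
  File "<stdin>", line 5, in <module>
IndexError: list index out of range
```

```bash
python3 - <<'E'
from h import *
c=capture("scene");save(c,"s6.png",(200,150,380,290),4)
a=cv2.cvtColor(cv2.imread("pics/s2.png"),6).astype(np.float32);b=cv2.cvtColor(cv2.imread("pics/s6.png"),6).astype(np.float32)
for n,(x0,y0,x1,y1) in dict(boxR=(345,320,430,475),boxF=(225,395,345,475),guard=(350,275,400,370),ref=(30,150,160,320)).items():
    print(n,cv2.phaseCorrelate(a[y0:y1,x0:x1],b[y0:y1,x0:x1]),abs(a-b)[y0:y1,x0:x1].mean())
E
```

```text
boxR ((0.02847021474854472, 0.011456440795626577), 0.936943478650517) 1.093055
boxF ((0.028540230208413675, -0.09409028756648041), 0.6203302254279455) 1.6623958
guard ((0.07859788923985178, -0.024909654275994342), 0.9124625321229299) 3.2538948
ref ((0.5104122189555085, -0.009622201985749257), 0.9975329358293196) 0.7163801
```

View pics/s6.png

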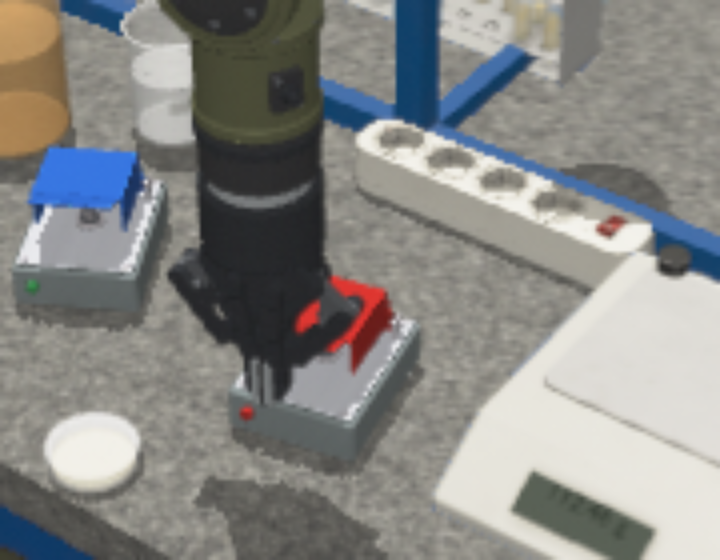

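The box hasn't moved and the guard is shut again. Retrying along the arc.

```bash
python3 -m pendant '[{"hand":1,"delta_pos":[-9,0,0],"turn":0},{"hand":1,"delta_pos":[-8,0,0],"turn":0},{"hand":1,"delta_pos":[-6,0,0],"turn":0},{"hand":1,"delta_pos":[-1,0,-3],"turn":0},{"hand":1,"delta_pos":[-2.5,0,-7],"turn":0},{"hand":1,"delta_pos":[-4,0,-7],"turn":0},{"hand":1,"delta_pos":[-4.3,0,-6],"turn":0},{"hand":1,"delta_pos":[0,0,0],"turn":0}]'
python3 -c "from h import *;st()"
```

```text
time_s: 6.97
position: [461.6, 92.4, 266.7]
tool_rot: [[-0.98, -0.199, 0.004], [-0.199, 0.98, 0.001], [-0.004, 0.0, -1.0]]
ft_force: [-3.0, -0.0, 1.6]
finger_gap: 0.002
gripper_force: 1.1
t 6.97 tip box [-47.3  -0.1  93.7] toolx yaw -168.5 F box [-2.96  0.58  1.64] gap 0.0
```

```bash
python3 -m pendant '[{"hand":1,"delta_pos":[-4.5,0,-5.8],"turn":0},{"hand":1,"delta_pos":[-5,0,-5.3],"turn":0},{"hand":1,"delta_pos":[-5.4,0,-5],"turn":0},{"hand":1,"delta_pos":[-6,0,-4.6],"turn":0},{"hand":1,"delta_pos":[-6,0,-4],"turn":0},{"hand":1,"delta_pos":[0,0,0],"turn":0}]'
python3 -c "from h import *;st()"
```

```text
time_s: 7.47
position: [487.9, 97.7, 290.5]
tool_rot: [[-0.98, -0.199, 0.003], [-0.199, 0.98, 0.001], [-0.003, -0.0, -1.0]]
ft_force: [0.3, 0.5, 0.9]
finger_gap: 0.002
gripper_force: 0.0
t 7.47 tip box [-2.070e+01 -1.000e-01  1.175e+02] toolx yaw -168.5 F box [0.39 0.46 0.87] gap 0.0
```

```bash
python3 -m pendant '[{"hand":1,"delta_pos":[-6,0,-3.5],"turn":0},{"hand":1,"delta_pos":[-6.5,0,-3],"turn":0},{"hand":1,"delta_pos":[-6.5,0,-2.5],"turn":0},{"hand":1,"delta_pos":[-6.5,0,-2],"turn":0},{"hand":1,"delta_pos":[-6,0,-1],"turn":0},{"hand":1,"delta_pos":[-5,0,0],"turn":0},{"hand":1,"delta_pos":[-4,0,0],"turn":0},{"hand":1,"delta_pos":[-3,0,0],"turn":0},{"hand":1,"delta_pos":[0,0,0],"turn":0},{"hand":1,"delta_pos":[0,0,0],"turn":0}]'
python3 -c "from h import *;st()"
python3 -m pendant '[{"hand":1,"delta_pos":[8,0,0],"turn":0},{"hand":1,"delta_pos":[16,0,0],"turn":0},{"hand":1,"delta_pos":[20,0,0],"turn":0},{"hand":1,"delta_pos":[20,0,0],"turn":0},{"hand":1,"delta_pos":[10,0,0],"turn":0},{"hand":1,"delta_pos":[0,0,0],"turn":0}]'
python3 - <<'E'
from h import *
st()
c=capture("scene");save(c,"s7.png",(200,150,380,290),4);W=pts(c)
for q in("red_tip","red_lip"):
  for r in models.regions_of(q,c)[:2]:
    p=W[r["region"]];p=p[~np.isnan(p[:,0])];u=np.array([np.cos(Y),np.sin(Y)]);d=p[:,:2]-O
    print(q,r["conf"],r["xy"],np.percentile(np.c_[d@u,d@[-u[1],u[0]],p[:,2]],[3,50,97],axis=0).round().tolist())
E
```

```text
time_s: 8.3
position: [528.6, 106.0, 301.2]
tool_rot: [[-0.98, -0.199, -0.001], [-0.199, 0.98, -0.0], [0.001, -0.0, -1.0]]
ft_force: [0.0, -0.2, 0.3]
finger_gap: -0.001
gripper_force: 0.0
t 8.3 tip box [ 20.3  -0.2 128.2] toolx yaw -168.5 F box [-0.02 -0.2   0.31] gap -0.0
time_s: 8.8
position: [453.7, 90.8, 301.3]
tool_rot: [[-0.98, -0.199, -0.002], [-0.199, 0.98, -0.0], [0.002, 0.0, -1.0]]
ft_force: [-0.6, -0.3, -0.8]
finger_gap: -0.003
gripper_force: 0.0
t 8.8 tip box [-5.630e+01 -1.000e-01  1.283e+02] toolx yaw -168.5 F box [-0.63 -0.2  -0.79] gap -0.0
red_lip 0.85 [292.4, 217.8] [[30.0, -35.0, 55.0], [50.0, -11.0, 73.0], [64.0, 27.0, 138.0]]
```

View pics/s7.png

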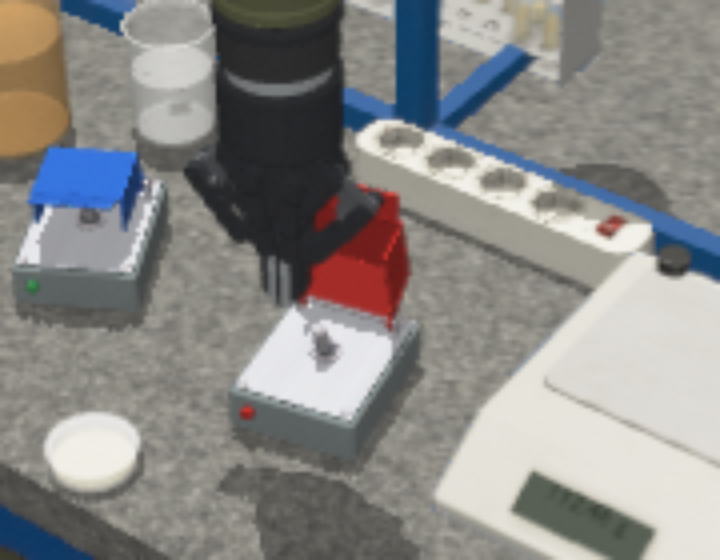

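The guard rests open, at (365,260) in the crop, and the toggle at (325,345) leans to the front. Next I'll lower in front of the toggle and push it.

```bash
python3 -m pendant '[{"hand":1,"delta_pos":[0,0,20],"turn":0},{"hand":1,"delta_pos":[0,0,22],"turn":0},{"hand":1,"delta_pos":[0,0,22],"turn":0},{"hand":1,"delta_pos":[-10,0,1],"turn":0},{"hand":1,"delta_pos":[-8,0,0],"turn":0},{"hand":1,"delta_pos":[-6,0,0],"turn":0},{"hand":1,"delta_pos":[-4,0,0],"turn":0},{"hand":1,"delta_pos":[-4,0,0],"turn":0},{"hand":1,"delta_pos":[-4,0,0],"turn":0},{"hand":1,"delta_pos":[-3,0,0],"turn":0},{"hand":1,"delta_pos":[0,0,0],"turn":0}]'
python3 -c "from h import *;st()"
```

```text
time_s: 9.87
position: [495.2, 99.2, 236.9]
tool_rot: [[-0.98, -0.199, 0.001], [-0.199, 0.98, 0.0], [-0.001, 0.0, -1.0]]
ft_force: [-0.3, 0.4, -0.3]
finger_gap: -0.0
gripper_force: 0.0
t 9.87 tip box [-13.4  -0.1  63.9] toolx yaw -168.5 F box [-0.22  0.42 -0.29] gap -0.0
```

```bash
python3 -m pendant '[{"hand":1,"delta_pos":[-2,0,0],"turn":0},{"hand":1,"delta_pos":[-2,0,0],"turn":0},{"hand":1,"delta_pos":[-2,0,0],"turn":0},{"hand":1,"delta_pos":[0,0,0],"turn":0}]'
python3 -c "from h import *;st()"
python3 -m pendant '[{"hand":1,"delta_pos":[-1,0,0],"turn":0},{"hand":1,"delta_pos":[-1,0,0],"turn":0},{"hand":1,"delta_pos":[0,0,0],"turn":0}]'
python3 -c "from h import *;st()"
```

```text
time_s: 10.2
position: [500.5, 100.3, 236.4]
tool_rot: [[-0.98, -0.199, 0.0], [-0.199, 0.98, 0.0], [-0.0, 0.0, -1.0]]
ft_force: [-0.6, -0.9, 0.1]
finger_gap: 0.004
gripper_force: 0.4
t 10.2 tip box [-8.2 -0.1 63.4] toolx yaw -168.5 F box [-0.74 -0.73  0.12] gap 0.0
time_s: 10.45
position: [502.3, 100.7, 236.3]
tool_rot: [[-0.98, -0.199, -0.0], [-0.199, 0.98, -0.0], [0.0, 0.0, -1.0]]
ft_force: [-0.7, 0.1, 0.4]
finger_gap: 0.001
gripper_force: 0.5
t 10.45 tip box [-6.5 -0.1 63.3] toolx yaw -168.5 F box [-0.71  0.21  0.37] gap 0.0
```

```bash
for i in 1; do :; done; python3 -m pendant '[{"hand":1,"delta_pos":[-1,0,0],"turn":0},{"hand":1,"delta_pos":[0,0,0],"turn":0}]'|grep ft
python3 -m pendant '[{"hand":1,"delta_pos":[-1,0,0],"turn":0},{"hand":1,"delta_pos":[0,0,0],"turn":0}]'|grep ft
python3 -m pendant '[{"hand":1,"delta_pos":[-1,0,0],"turn":0},{"hand":1,"delta_pos":[0,0,0],"turn":0}]'|grep ft
python3 -c "from h import *;st()"
```

```text
ft_force: [-1.8, -0.7, -0.1]
ft_force: [-5.3, -1.8, 2.2]
ft_force: [-6.8, -0.4, 2.3]
t 10.95 tip box [-5.5 -0.1 62.9] toolx yaw -168.5 F box [-6.79  0.95  2.32] gap -0.0
```

The force rose sharply at tip x −5.5, which matches the expected on-stop. Backing off, rising and looking.

```bash
python3 -m pendant '[{"hand":1,"delta_pos":[6,0,0],"turn":0},{"hand":1,"delta_pos":[15,0,0],"turn":0},{"hand":1,"delta_pos":[20,0,0],"turn":0},{"hand":1,"delta_pos":[10,0,-15],"turn":0},{"hand":1,"delta_pos":[0,0,-32],"turn":0},{"hand":1,"delta_pos":[0,0,-32],"turn":0},{"hand":1,"delta_pos":[0,0,-32],"turn":0},{"hand":1,"delta_pos":[0,0,0],"turn":0}]'|grep pos
python3 - <<'E'
from h import *
st()
c=capture("scene");save(c,"s8.png",(200,150,380,290),4)
E
```

```text
position: [457.9, 91.7, 353.9]
t 11.62 tip box [-4.970e+01 -1.000e-01  1.809e+02] toolx yaw -168.5 F box [1.62 0.72 0.96] gap -0.0
```

View pics/s8.png

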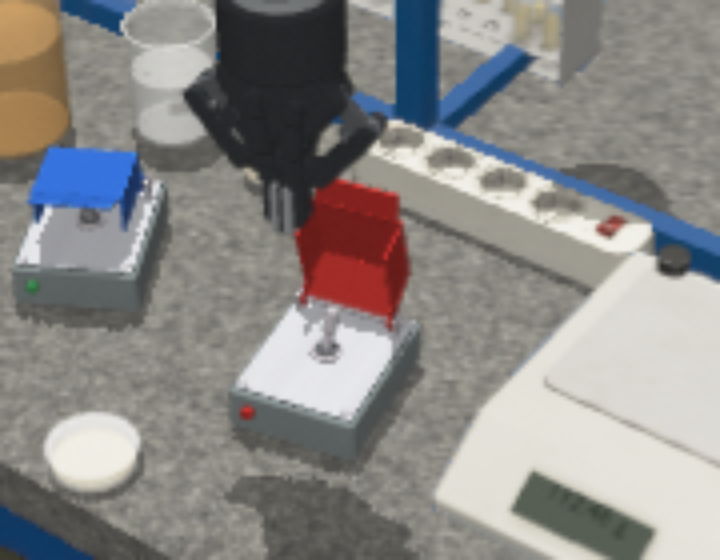

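The toggle leans back, which is on: it is at (325,330) in the crop, and the box is in place. Checking shelf clearance before going behind the guard.

```bash
python3 - <<'E'
from h import *
for n in("scene","top"):
    W=pts(capture(n)).reshape(-1,3)
    for z0 in range(150,1000,100):
        m=(W[:,2]>z0)&(W[:,2]<z0+100)&(abs(W[:,1]-110)<200)&(W[:,0]>560)
        if m.sum()>5: print(n,z0,m.sum(),np.percentile(W[m,0],[1,10,50]).round())
E
```

```text
scene 150 346 [758. 761. 765.]
scene 250 11007 [761. 766. 954.]
scene 350 467 [758. 761. 766.]
scene 450 1791 [758. 761. 764.]
scene 550 3896 [760. 764. 849.]
top 150 214 [761. 762. 763.]
top 250 11249 [763. 766. 830.]
top 350 382 [761. 762. 763.]
top 450 2985 [762. 763. 765.]
top 550 5786 [762. 765. 780.]
```

```bash
python3 -m pendant '[{"hand":1,"delta_pos":[-25,0,0],"turn":0},{"hand":1,"delta_pos":[-30,0,0],"turn":0},{"hand":1,"delta_pos":[-30,0,0],"turn":0},{"hand":1,"delta_pos":[-30,0,0],"turn":0},{"hand":1,"delta_pos":[-25,0,0],"turn":0},{"hand":1,"delta_pos":[0,0,0],"turn":0},{"hand":1,"delta_pos":[0,0,18],"turn":0},{"hand":1,"delta_pos":[0,0,18],"turn":0},{"hand":1,"delta_pos":[0,0,18],"turn":0},{"hand":1,"delta_pos":[0,0,0],"turn":0}]'|grep pos
python3 -c "from h import *;st()"
```

```text
position: [589.7, 118.4, 288.1]
t 12.6 tip box [ 81.3  -0.2 115.1] toolx yaw -168.5 F box [ 0.18 -0.42  0.25] gap -0.0
```

```bash
python3 -m pendant '[{"hand":1,"delta_pos":[8,0,0],"turn":0},{"hand":1,"delta_pos":[5,0,0],"turn":0},{"hand":1,"delta_pos":[4,0,0],"turn":0},{"hand":1,"delta_pos":[4,0,0],"turn":0},{"hand":1,"delta_pos":[4,0,0],"turn":0},{"hand":1,"delta_pos":[4,0,0],"turn":0},{"hand":1,"delta_pos":[4,0,0],"turn":0},{"hand":1,"delta_pos":[0,0,0],"turn":0}]'|grep -E "pos|ft"
python3 -m pendant '[{"hand":1,"delta_pos":[4,0,0],"turn":0},{"hand":1,"delta_pos":[4,0,0],"turn":0},{"hand":1,"delta_pos":[4,0,0],"turn":0},{"hand":1,"delta_pos":[4,0,0],"turn":0},{"hand":1,"delta_pos":[4,0,0],"turn":0},{"hand":1,"delta_pos":[4,0,0],"turn":0},{"hand":1,"delta_pos":[0,0,0],"turn":0},{"hand":1,"delta_pos":[0,0,0],"turn":0},{"hand":1,"delta_pos":[0,0,0],"turn":0},{"hand":1,"delta_pos":[0,0,0],"turn":0}]'|grep -E "pos|ft"
python3 - <<'E'
from h import *
st()
c=capture("scene");save(c,"s9.png",(200,150,380,290),4)
E
```

```text
position: [559.3, 112.2, 293.7]
ft_force: [-0.2, 0.1, 0.3]
position: [536.7, 107.7, 293.4]
ft_force: [-0.1, -0.6, -0.5]
t 14.1 tip box [ 28.7  -0.2 120.4] toolx yaw -168.5 F box [-0.16 -0.53 -0.55] gap -0.0
```

View pics/s9.png

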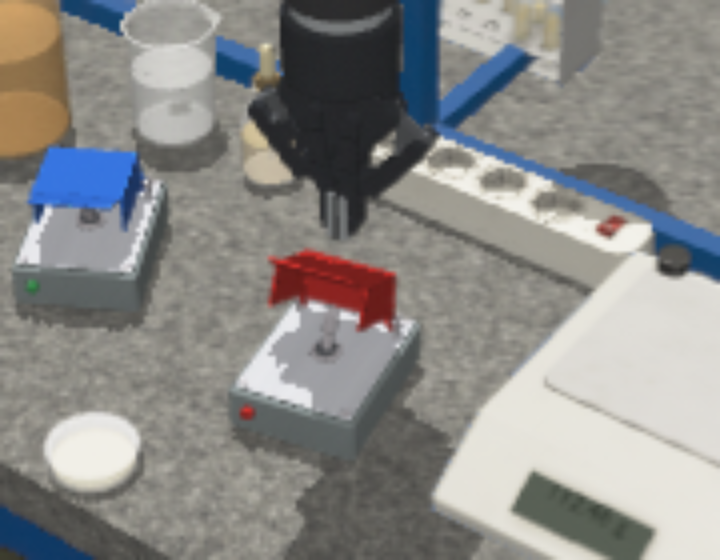

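The guard is on its way down. I'll rise, let it settle, and check numerically.

```bash
python3 -m pendant '[{"hand":1,"delta_pos":[0,0,-15],"turn":0},{"hand":1,"delta_pos":[0,0,-25],"turn":0},{"hand":1,"delta_pos":[0,0,-30],"turn":0},{"hand":1,"delta_pos":[0,30,0],"turn":0},{"hand":1,"delta_pos":[0,35,0],"turn":0},{"hand":1,"delta_pos":[0,35,0],"turn":0},{"hand":1,"delta_pos":[0,35,0],"turn":0},{"hand":1,"delta_pos":[0,35,0],"turn":0},{"hand":1,"delta_pos":[0,30,0],"turn":0},{"hand":1,"delta_pos":[0,0,0],"turn":0},{"hand":1,"delta_pos":[0,0,0],"turn":0},{"hand":1,"delta_pos":[0,0,0],"turn":0}]'|grep -E "pos|ft"
python3 - <<'E'
from h import *
st()
c=capture("top");W=pts(c);q=W.reshape(-1,3)
m=(abs(q[:,0]-508)<85)&(abs(q[:,1]-103)<80)&(q[:,2]>36)&(q[:,2]<200);p=q[m]
r=cv2.minAreaRect(p[:,:2].astype(np.float32));print("box",np.round(r[0],1),np.round(r[1],1),r[2],p[:,2].max())
g=models.regions_of("red_guard",c)
for g in g[:1]:
    p=W[g["region"]];p=p[p[:,2]>80];r=cv2.minAreaRect(p[:,:2].astype(np.float32));print("guard",np.round(r[0],1),np.round(r[1],1),r[2],np.percentile(p[:,2],[5,50,98]))
c=capture("scene");save(c,"s10.png",(200,150,380,290),4)
a=cv2.cvtColor(cv2.imread("pics/s10.png"),6).astype(np.float32)
o=cv2.imread("pics/scene.png")[150:290,200:380];b=cv2.cvtColor(cv2.resize(o,None,fx=4,fy=4),6).astype(np.float32)
D=abs(a-b);print("diff box",D[250:475,225:430].mean(),"blue",D[140:330,0:170].mean(),"dish",D[400:500,30:150].mean())
E
```

```text
position: [496.7, 303.4, 363.2]
ft_force: [0.4, -0.0, 0.3]
t 15.15 tip box [ 28.4 199.5 190.2] toolx yaw -168.5 F box [ 0.4  -0.12  0.34] gap 0.0
box [509.2 102.1] [115.1  91.8] 11.864338874816895 96.98956833163652
guard [498.3 100.2] [78.5 62. ] 14.271112442016602 [83.41210328 87.2311028  94.23582933]
diff box 5.9054093 blue 5.6581736 dish 12.742917
```

```bash
python3 -c "
from h import *
print(ctrl.job_done())"
```

```text
the job is handed in; nothing more can be done
None
```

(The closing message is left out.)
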